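Tap the checker blank down onto its parallels

ROBOT

A 6-joint arm with a two-finger parallel gripper is mounted at the origin on the work surface. World frame = base frame: x ahead of the robot, y to its left, z up, the work surface at z = 0. Lengths are in m, angles in rad, forces in N, time in s.
With the tool pointing down it reaches from about 0.325 to 0.875 m from the base axis. Payload 4.4 kg.
Tool frame: the origin (TCP) lies at the very end of the fingers, on their centre line; the grasp point (between the pads) lies 19 mm behind it; z points along the fingers, y is the line along which they close (so a half turn about z gives the same grasp; the last joint's range is limited). The gripper opens to 85 mm and grips with 20 to 120 N. Pads are 22 mm wide; open, the fingers measure 114 mm over their backs; the gripper's body (76 mm by 85 mm) begins 54 mm behind the grasp point. The pads swing forward as they close: fully open they stand 13 mm farther back than shut.
Start: joints at [1.179, 0.207, 1.542, -0, 1.393, -0.15], TCP at [0.137, 0.558, 0.231] pointing down, gripper open.
Joint ranges: [-2.73, 2.73], [-0.86, 2.22], [0.23, 2.46], [-1.11, 4.25], [0.08, 2.63], [-2.82, 2.82]. Speed limits (rad/s): [2.79, 2.79, 3.14, 3.14, 3.14, 3.14].

INTERFACE

Orientations are given as a rotation vector (axis times angle).
In Python, from plant import env gives the robot as it stands.
- The arm moves only by the shell command python3 -m jog 'ROWS'. ROWS is JSON, one flat list of numbers, 7 for each row, row after row: the shift along the world's x, y, z as a fraction of full scale, then the turn, a rotation vector about the world's x, y, z as a fraction of full scale, then the closure, from 0 (fully open) to 1 (shut). A call has 1 to 8 rows; each row is the pose to reach, as a shift and turn from the pose commanded when the call began; what a row does not reach only later rows make up. Full scale, the value 1, is 0.08 m for a shift and 30 degrees for a turn. A row lasts 1/10 s, in which the tool goes at most 50 mm and 8.59 degrees, less where a joint would pass 70% of its speed; a pose out of reach is approached as far as the arm can. A call with a number of a shift or a turn outside -1 to 1 is refused whole. A call with a gripper value outside its range is refused whole. The fingers move at their own pace and stop on an object; the grip force is fixed at half the most. Time passes only in rows, so rows that repeat a pose let the fingers close. It gives the time, the measured TCP pose, the force, the opening and the grip force at its end, in the units of the state.
- env.get_state(): the state, without advancing time (a new reading comes with each control period).
- env.camera(name): name is "side" or "top"; returns a dict with "color" (420x560x3 uint8, red, green, blue), "range_z" (420x560 float32, m along the optical axis (not along the pixel's ray), 0 where there is no reading), "fx", "fy", "cx", "cy" (pixels), "extrinsics" (4x4, takes a point from world to camera coordinates). Camera axes: x right, y down, z forward; pixel columns grow to the right and rows downward; lengths in m; the calibration is good to about 2 mm. A picture is of the moment at which its call begins.
- env.sign_off(): hands the job in; it is judged then, once.
The state is a dict: "time_s": time; "q": joint angles; "qvel": joint speeds; "joint_efforts": joint torques, N m; "eef_pos": TCP position; "eef_rot": TCP orientation; "force": force on the tool from outside, world axes, zero at the start; "ft_torque": the same for the moment, N m; "width": opening from 0.0 (shut) to 1.0 (fully open); "finger_force": force on a finger pad.
Only numpy, scipy, OpenCV 4.12 (cv2) and the standard library are available. Lean on these libraries where they do the work, as an engineer would, in place of code of your own. Each camera call takes 0.05 s, during which the arm holds its last target. There are 200 camera calls.

TASK

The olive wood blank for new backgammon checkers is clamped in the little vise but has ridden up, so the two steel parallels under it still slide. Take the tapping stick and with its foot press or tap the middle of the blank down, gently so as not to bruise the wood, until it is hard down on both and neither parallel can be slid; then stand the stick back upright on its cork coaster. Leave the other things alone and the parallels where they lie.

Things in the scene. Friction and masses are not known exactly. Their poses are not given: they have to be found in the camera images.
- vise: Small iron drill-press vise, fixed on a pine board 170 x 250 mm that stands 6 to 18 mm proud of the table. Origin on the board's top under the blank's middle; x along jaws and parallels, y across (fixed jaw -y, screw out to y +180 mm), z up. Above this origin: bed 35 mm (parallels stand on it), jaw tops 85 mm. Base x -55 to 55, y -70 to 130 mm. Jaws 90 mm long, faces at y -25 and +25 mm.
- blank: Olive wood blank 80 x 49 x 45 mm (x, y, z) held by jaw friction; it can only slide up/down and rock about x. Origin: centre of its underside, axes as the vise's. Starts 4 to 7 mm high, rocked up to 0.07 rad. Hard down: underside 51, top 96 mm above the vise's origin. Jaws resist with about 6 N (rocking hardly at all). Friction keeps it pressed on the parallels after you let go. Over 18 N bruises it.
- blank_top (a point): Centre of the blank's top face; press here, since 5 mm or more off to y it only rocks. A push under 6 N moves nothing; at 6 to 8 N the blank sinks and levels itself; once hard down the force climbs (5 N per mm or more, so go slowly). It must be driven well past that, to 12 to 15 N, or the parallels stay loose.
- parallel_a: Loose steel parallel, a bar 140 x 10 x 16 mm (x, y, z) under the +y side of the blank, its middle about 18 mm to +y, its ends sticking out beyond the jaws. Origin at the centre of its underside.
- parallel_b: The same bar under the -y side of the blank, its middle about 18 mm to -y.
- stick: Tapping stick: plain round pale wood rod with a firm black rubber foot (lowest 14 mm), 28 mm across, 110 mm tall, 0.12 kg, standing upright on the coaster; ends chamfered to a flat about 20 mm across. Origin at the centre of its foot, z up along it. Grip it in its upper half and press with the foot.
- coaster: Round cork coaster, 100 mm across and 5 mm thick, fixed on the table. Origin at the centre of its underside.
- bell: Brass hand bell, 68 mm across, 95 mm tall, standing loose; origin under its centre. Bystander.
- cologne: Cut-glass cologne bottle, 50 mm square, 132 mm tall with its round stopper, loose; origin under its centre. Bystander.
- caddy: Red tin tea caddy, 78 mm square, 115 mm tall, loose; origin under its centre. Bystander.
- checker0: Lowest of a stack of three loose olive wood checkers, each 36 mm across and 10 mm thick; origin under its centre. Bystander.
- checker2: Topmost checker of that stack.
Not all that is in view belongs to the job. There is more than one size of the stick; the one meant has the size given above. There is more than one size of the coaster; the job needs the larger.

How it is judged:
On the way, in this order (a step that is already met when the one before it is completed fails the run):
1. the stick is lifted off its coaster (height (world z) of stick above 0.03 m), for 0.1 s.
2. the stick's foot bears on the blank (contact force between stick and blank above 4 N), for 0.05 s.
3. the blank is hard down on both parallels, with the stick off it (contact force between blank and parallel_a above 1 N and contact force between blank and parallel_b above 1 N and contact force between stick and blank below 0.1 N), for 0.3 s.
At the end, for the whole second after the job is handed in: The blank, left alone, presses on each parallel with over 1 N; the parallels stand on the vise bed, middles within 20 mm of the vise's along the jaws; the stick stands released, at rest and upright (within 0.1 rad), its foot on the coaster within 35 mm of its centre (contact force between blank and parallel_a above 1 N and contact force between blank and parallel_b above 1 N and x of parallel_a in the frame of vise between -0.02 and 0.02 m and z of each of parallel_a, parallel_b in the frame of vise below 0.04 m and x of parallel_b in the frame of vise between -0.02 and 0.02 m and horizontal distance between stick and coaster below 0.035 m and height (world z) of stick between 0.002 and 0.009 m and angle between stick's own z axis and vertical below 0.1 rad and linear speed of stick below 0.02 m/s); the robot touches nothing.
It fails at once if the blank is loaded with more than 18 N (bruised) (contact force between stick and blank above 18 N).
It fails at once if the blank is touched by the robot itself instead of the stick (contact force between any of the fingers, the arm and blank above 0.5 N).
It fails at once if a bystander (bell, bottle, caddy, checkers) is knocked over or shoved more than 25 mm (distance of any of bell, cologne, caddy, checker0, checker2 from where it was at the start of the episode above 0.025 m or angle between any of bell, cologne, caddy, checker0, checker2's own z axis and vertical above 0.35 rad).
It also fails if it takes over 64 s, if anything falls off the work surface, if the arm or the gripper's body presses on something with over 40 N, if the wrist force passes 120 N, or if a joint passes its speed limit or range.

## Working session

There is one attempt and no reset: what is moved stays moved. The work goes in short steps, Python scripts to look and compute and a shell command to move; the robot and the scene stay as the last step left them, time stands still between calls to the robot, and variables do not carry over. Pictures are saved under pics/ and viewed, at most 10 in all, crops included, and the job is handed in when it is done.

```bash
mkdir -p pics; ls
cat > h.py <<'E'
import numpy as np,cv2
from plant import env
def pts(c):
    h,w=c["range_z"].shape;v,u=np.mgrid[:h,:w];z=c["range_z"]
    P=np.stack([(u-c["cx"])/c["fx"]*z,(v-c["cy"])/c["fy"]*z,z],-1)
    E=c["extrinsics"];return (P-E[:3,3])@E[:3,:3]
E
python3 - <<'E'
from h import *
for n in("top","side"):
    c=env.camera(n);np.savez(n+".npz",**{k:np.asarray(v) for k,v in c.items()})
    cv2.imwrite(f"pics/{n}0.png",c["color"][...,::-1]);print(n,c["fx"],np.round(c["extrinsics"],3).tolist())
s=env.get_state();print(s)
E
```

```text
pics
top 418.9258240283638 [[-0.014, -1.0, -0.004, -0.079], [-0.99, 0.014, -0.142, 0.576], [0.142, 0.002, -0.99, 1.078], [0.0, 0.0, 0.0, 1.0]]
side 431.6003290567166 [[0.991, -0.133, -0.017, -0.542], [-0.114, -0.771, -0.626, 0.058], [0.07, 0.623, -0.779, 0.974], [0.0, 0.0, 0.0, 1.0]]
{'time_s': 0.1, 'q': array([ 1.17953895e+00,  2.07366908e-01,  1.54284209e+00, -1.12099031e-05,
        1.39350076e+00, -1.50501596e-01]), 'qvel': array([-0.00170957, -0.00332616, -0.003885  , -0.00079749, -0.00079303,
       -0.00083164]), 'joint_efforts': array([-7.86817109e-04, -3.84087253e+01, -2.92549270e+01, -3.53605592e-04,
        4.87208556e-03,  1.06272120e-05]), 'eef_pos': array([0.13684719, 0.55775954, 0.23020894]), 'eef_rot': array([-0.37719556, -3.11830488,  0.00320834]), 'force': array([-0.0038456 ,  0.05667482,  0.05439822]), 'ft_torque': array([ 0.00542711, -0.01768731,  0.04171844]), 'finger_force': 0.0, 'width': 0.997705081545742}
```

View pics/top0.png

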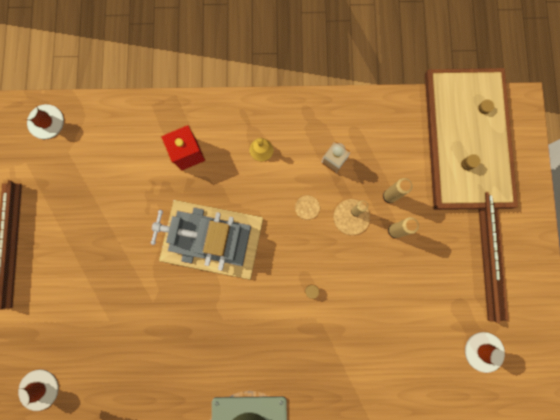

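View pics/side0.png

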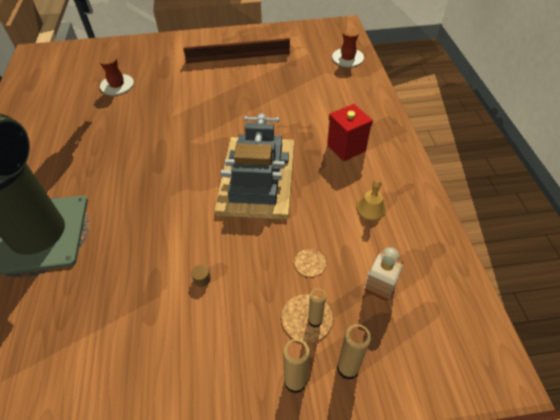

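The top view shows the vise near (212,240), its screw end at (156,228). The large coaster is at (352,216) with a small stick on it, and two taller rods stand at (397,190) and (403,229). The bystanders are the caddy (183,148), bell (261,149), bottle (336,156) and checkers (313,292).

```bash
cat > m.py <<'E'
from h import *
for n in("top","side"):
    c=dict(np.load(n+".npz"));P=pts(c)
    def blob(name,u0,u1,v0,v1,zlo,zhi):
        Q=P[v0:v1,u0:u1].reshape(-1,3);r=c["range_z"][v0:v1,u0:u1].ravel()
        k=(r>0)&(Q[:,2]>zlo)&(Q[:,2]<zhi);Q=Q[k]
        if len(Q)<4:print(n,name,"few");return
        rc=cv2.minAreaRect(Q[:,:2].astype(np.float32)*1000)
        print(n,name,len(Q),"mean",Q.mean(0).round(4),"max z",Q[:,2].max().round(3),"rect",np.round(rc[0],1),np.round(rc[1],1),round(rc[2],1))
    if n=="top":
        blob("stick",335,372,195,235,.06,.2);blob("rodA",380,415,175,206,.06,.2);blob("rodB",385,420,212,242,.06,.2)
        blob("coaster",330,375,195,237,.003,.012);blob("bell",245,275,132,165,.03,.2);blob("cologne",320,352,140,176,.03,.2)
        blob("caddy",158,210,120,172,.1,.14);blob("checker",300,325,280,302,.015,.06)
        blob("blanktop",195,240,212,262,.104,.14);blob("jaws",165,255,200,275,.09,.104);blob("board",150,270,195,285,.004,.022)
    else:
        blob("stick",300,330,285,330,.03,.3);blob("rodA",338,372,320,380,.03,.3);blob("rodB",280,312,335,392,.03,.3)
        blob("blanktop",232,275,140,170,.104,.14);blob("base table",100,150,250,300,-.05,.05)
E
python3 m.py
python3 - <<'E'
from h import *
for n,(u0,u1,v0,v1) in dict(top=(150,430,170,290),side=(210,310,110,220)).items():
    c=np.load(n+".npz");k=min(800//(u1-u0),600//(v1-v0));im=cv2.resize(c["color"][v0:v1,u0:u1,::-1],None,fx=k,fy=k,interpolation=cv2.INTER_CUBIC);cv2.imwrite(f"pics/{n}crop.png",im);print(k)
E
```

```text
top stick 93 mean [ 0.5748 -0.2903  0.0986] max z 0.117 rect [ 577.8 -294. ] [27.  26.7] 13.0
top rodA 260 mean [ 0.614  -0.3814  0.1221] max z 0.157 rect [ 619.2 -388.6] [38.7 36.3] 34.0
top rodB 252 mean [ 0.5198 -0.3898  0.1234] max z 0.158 rect [ 523.  -398.5] [38.3 37.4] 0.0
top coaster 729 mean [ 0.5621 -0.2818  0.0052] max z 0.011 rect [ 567.2 -285. ] [123.1 114.2] 89.1
top bell 220 mean [ 0.7545 -0.0375  0.049 ] max z 0.096 rect [758.7 -37.4] [42.  43.8] 44.8
top cologne 477 mean [ 0.7137 -0.2346  0.0896] max z 0.135 rect [ 721.3 -238.7] [51.6 51.6] 52.0
top caddy 863 mean [0.748  0.1682 0.1049] max z 0.118 rect [749.3 168.9] [79.1 77.7] 23.2
top checker 148 mean [ 0.3646 -0.168   0.0292] max z 0.035 rect [ 363.7 -167.9] [31.8 33.7] 88.7
top blanktop 801 mean [0.5013 0.071  0.1152] max z 0.124 rect [503.4  72.6] [100.1  86.2] 76.6
top jaws 807 mean [0.5073 0.0993 0.0992] max z 0.104 rect [510. 109.] [176.8  90. ] 78.0
top board 2223 mean [0.5009 0.0841 0.0169] max z 0.022 rect [504.7 108.3] [243.7 323.2] 1.9
side stick 389 mean [ 0.5747 -0.3023  0.0802] max z 0.116 rect [ 577.  -294.7] [26.8 27.2] 58.9
side rodA 880 mean [ 0.6127 -0.4001  0.1089] max z 0.158 rect [ 618.3 -390.4] [38.4 38.1] 88.1
side rodB 823 mean [ 0.5201 -0.4107  0.1107] max z 0.156 rect [ 522.1 -400.2] [38.3 38.2] 19.3
side blanktop 709 mean [0.5    0.0668 0.1154] max z 0.122 rect [500.2  73.2] [94.6 81.4] 75.3
side base table 2492 mean [ 0.2029 -0.134  -0.0011] max z 0.003 rect [ 200.2 -131.5] [108.1 142.6] 2.9
2
5
```

View pics/topcrop.png

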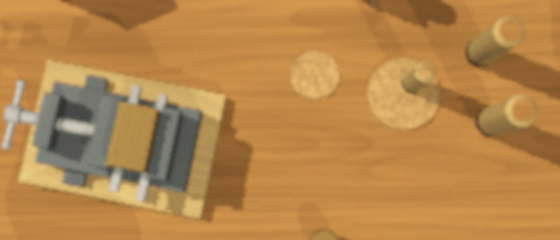

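The crop (2x from (150,170)) shows the blank's brown top at about (132,136), i.e. full-image (216,238), between grey jaws. The stick on the large coaster, whose centre is at about (352,217), is 27 mm wide with its top at z = 0.115, so it's the one meant.

```bash
cat > m2.py <<'E'
from h import *
def ray(c,u,v,z):
    E=c["extrinsics"];R=E[:3,:3];o=-R.T@E[:3,3];d=R.T@np.array([(u-c["cx"])/c["fx"],(v-c["cy"])/c["fy"],1]);return o+d*(z-o[2])/d[2]
if __name__=="__main__":
  for n in("top","side"):
    c=dict(np.load(n+".npz"));P=pts(c);hsv=cv2.cvtColor(c["color"],cv2.COLOR_RGB2HSV)
    m=((hsv[...,1]>110)&(P[...,2]>.105)&(P[...,2]<.135)&(abs(P[...,0]-.5)<.07)&(abs(P[...,1]-.075)<.06)).astype(np.uint8)
    m=cv2.morphologyEx(m,cv2.MORPH_OPEN,np.ones((3,3)))
    Q=P[m>0];A=np.c_[Q[:,:2]-Q[:,:2].mean(0),np.ones(len(Q))];co=np.linalg.lstsq(A,Q[:,2],rcond=None)[0]
    cs,_=cv2.findContours(m,0,2);b=max(cs,key=cv2.contourArea)
    print(n,m.sum(),"centre",Q.mean(0).round(4),"slopes",co.round(3))
    rr=cv2.minAreaRect(np.array([ray(c,*p[0],co[2])[:2]*1000 for p in b],np.float32));print("rect",rr)
    if n=="top":
        s=.5;Z=P[...,2]
        print("coaster", ray(c,352,217,.005).round(4))
        bm=(hsv[...,2]>150)&(abs(P[...,0]-.51)<.12)&(abs(P[...,1]-.1)<.16)&(Z>.008)&(Z<.022);print("board z",np.median(Z[bm]),bm.sum(),"table",np.median(Z[330:360,150:250]))
E
python3 m2.py
```

```text
top 644 centre [0.5005 0.0714 0.1174] slopes [-0.007 -0.041  0.117]
rect ((501.08154296875, 71.13697814941406), (50.76353073120117, 78.97913360595703), 78.5246353149414)
coaster [ 0.5625 -0.2845  0.005 ]
board z 0.017364698718833053 2082 table -0.0003645139775109241
side 631 centre [0.4998 0.0659 0.116 ] slopes [0.006 0.061 0.116]
rect ((499.2201232910156, 66.26773834228516), (55.82566452026367, 81.14157104492188), 77.59790802001953)
```

View pics/sidecrop.png

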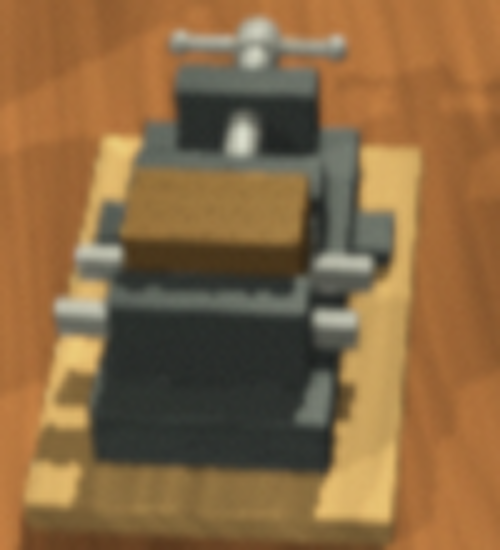

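The side crop (5x) shows the blank's top at about (215,205), with both parallels sticking out on either side. Its front face is in the mask too, which accounts for the side view's bias in y. I take blank top as (0.5005, 0.0715) and the stick as (0.577, -0.2945). Moving over the stick with the orientation kept.

```bash
python3 -m jog '[0.25,-0.485,0,0,0,0,0, 0.5,-0.97,0,0,0,0,0, 0.5,-0.97,0,0,0,0,0]'
python3 -m jog '[0.25,-0.485,0,0,0,0,0, 0.5,-0.97,0,0,0,0,0, 0.5,-0.97,0,0,0,0,0]'
```

```text
time_s: 0.4
eef_pos: [0.178, 0.4766, 0.2297]
eef_rot: [-0.383, -3.118, 0.008]
force: [0.2, 0.7, 0.1]
width: 1.004
finger_force: 0.0
time_s: 0.7
eef_pos: [0.2182, 0.4001, 0.2306]
eef_rot: [0.384, 3.118, -0.004]
force: [0.1, -0.1, 0.9]
width: 0.999
finger_force: 0.0
```

```bash
for i in 1; do
python3 -m jog '[0.25,-0.485,0,0,0,0,0, 0.5,-0.97,0,0,0,0,0, 0.5,-0.97,0,0,0,0,0]'
python3 -m jog '[0.25,-0.485,0,0,0,0,0, 0.5,-0.97,0,0,0,0,0, 0.5,-0.97,0,0,0,0,0]'
python3 -m jog '[0.25,-0.485,0,0,0,0,0, 0.5,-0.97,0,0,0,0,0, 0.5,-0.97,0,0,0,0,0]'
python3 -m jog '[0.25,-0.485,0,0,0,0,0, 0.5,-0.97,0,0,0,0,0, 0.5,-0.97,0,0,0,0,0]'
python3 -m jog '[0.25,-0.485,0,0,0,0,0, 0.5,-0.97,0,0,0,0,0, 0.5,-0.97,0,0,0,0,0]'
python3 -m jog '[0.25,-0.485,0,0,0,0,0, 0.5,-0.97,0,0,0,0,0, 0.5,-0.97,0,0,0,0,0]'
python3 -m jog '[0.25,-0.485,0,0,0,0,0, 0.5,-0.97,0,0,0,0,0, 0.5,-0.97,0,0,0,0,0]'
python3 -m jog '[0.25,-0.485,0,0,0,0,0, 0.5,-0.97,0,0,0,0,0, 0.5,-0.97,0,0,0,0,0]'
python3 -m jog '[0.25,-0.485,0,0,0,0,0, 0.5,-0.97,0,0,0,0,0, 0.5,-0.97,0,0,0,0,0, 0.5,-0.97,0,0,0,0,0]'
done | grep -A1 pos
```

```text
eef_pos: [0.2586, 0.3234, 0.2311]
eef_rot: [0.385, 3.117, -0.002]
--
eef_pos: [0.299, 0.2461, 0.2315]
eef_rot: [0.387, 3.116, -0.001]
--
eef_pos: [0.3393, 0.1686, 0.2317]
eef_rot: [0.387, 3.116, -0.001]
--
eef_pos: [0.3794, 0.0912, 0.2317]
eef_rot: [0.385, 3.116, -0.001]
--
eef_pos: [0.4195, 0.0139, 0.2316]
eef_rot: [0.383, 3.116, -0.001]
--
eef_pos: [0.4596, -0.0634, 0.2314]
eef_rot: [0.381, 3.117, -0.001]
--
eef_pos: [0.4996, -0.1409, 0.2311]
eef_rot: [0.38, 3.117, -0.0]
--
eef_pos: [0.5393, -0.2184, 0.2306]
eef_rot: [0.38, 3.118, -0.0]
--
eef_pos: [0.5776, -0.2924, 0.2303]
eef_rot: [-0.376, -3.117, -0.004]
```

```bash
python3 -m jog '[0,0,-0.3,0,0,0,0, 0,0,-0.7,0,0,0,0, 0,0,-1,0,0,0,0, 0,0,-1,0,0,0,0]'
python3 -m jog '[0,0,-0.25,0,0,0,0, 0,0,-0.5,0,0,0,0, 0,0,-0.75,0,0,0,0, 0,0,-1,0,0,0,0, 0,0,-1,0,0,0,0,0,0,-1,0,0,0,0]'
python3 - <<'E'
from h import *
c=env.camera("side");cv2.imwrite("pics/side1.png",cv2.resize(c["color"][200:420,180:480,::-1],None,fx=2.6,fy=2.6))
E
```

```text
time_s: 3.9
eef_pos: [0.5743, -0.29, 0.1469]
eef_rot: [-0.373, -3.11, -0.009]
force: [0.2, 0.2, 0.4]
width: 0.996
finger_force: 0.0
time_s: 4.5
eef_pos: [0.5779, -0.2942, 0.0729]
eef_rot: [0.376, 3.118, -0.0]
force: [0.3, -0.1, 0.8]
width: 1.0
finger_force: 0.0
```

View pics/side1.png

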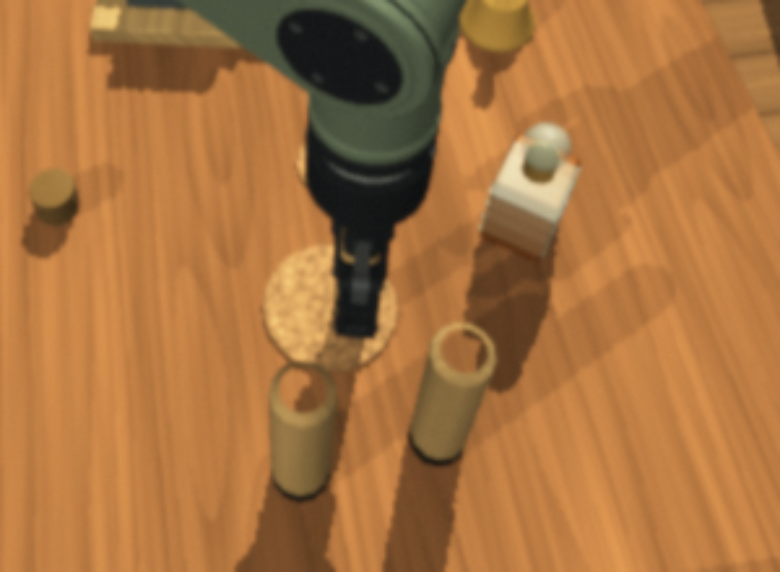

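The gripper straddles the stick at about (360,290), over the coaster and clear of both decoy rods and the bottle. Next: close, then lift.

```bash
python3 -m jog '[0,0,0,0,0,0,1, 0,0,0,0,0,0,1, 0,0,0,0,0,0,1, 0,0,0,0,0,0,1, 0,0,0,0,0,0,1, 0,0,0,0,0,0,1, 0,0,0,0,0,0,1, 0,0,0,0,0,0,1]'
python3 -m jog '[0,0,0.1,0,0,0,1, 0,0,0.3,0,0,0,1, 0,0,0.5,0,0,0,1, 0,0,0.75,0,0,0,1, 0,0,1,0,0,0,1, 0,0,1,0,0,0,1]'
python3 -m jog '[0,0,0.25,0,0,0,1, 0,0,0.5,0,0,0,1, 0,0,0.75,0,0,0,1, 0,0,1,0,0,0,1, 0,0,1,0,0,0,1]'
```

```text
time_s: 5.35
eef_pos: [0.5775, -0.2954, 0.0719]
eef_rot: [0.377, 3.118, -0.001]
force: [-0.0, 0.6, 5.0]
width: 0.31
finger_force: 59.1
time_s: 5.95
eef_pos: [0.5798, -0.297, 0.1568]
eef_rot: [0.376, 3.111, -0.007]
force: [-0.0, -0.8, -0.8]
width: 0.312
finger_force: 58.9
time_s: 6.45
eef_pos: [0.5788, -0.2963, 0.2349]
eef_rot: [0.377, 3.113, -0.005]
force: [0.0, -1.1, -1.4]
width: 0.308
finger_force: 59.0
```

```bash
for i in 1; do
python3 -m jog '[-0.04,0.2,0,0,0,0,1, -0.1,0.5,0,0,0,0,1, -0.15,0.75,0,0,0,0,1, -0.19,0.917,0,0,0,0,1]'
python3 -m jog '[-0.04,0.2,0,0,0,0,1, -0.1,0.5,0,0,0,0,1, -0.15,0.75,0,0,0,0,1, -0.19,0.917,0,0,0,0,1]'
python3 -m jog '[-0.04,0.2,0,0,0,0,1, -0.1,0.5,0,0,0,0,1, -0.15,0.75,0,0,0,0,1, -0.19,0.917,0,0,0,0,1]'
python3 -m jog '[-0.04,0.2,0,0,0,0,1, -0.1,0.5,0,0,0,0,1, -0.15,0.75,0,0,0,0,1, -0.19,0.917,0,0,0,0,1]'
python3 -m jog '[-0.04,0.2,0,0,0,0,1, -0.1,0.5,0,0,0,0,1, -0.15,0.75,0,0,0,0,1, -0.19,0.917,0,0,0,0,1, -0.19,0.917,0,0,0,0,1, -0.19,0.917,0,0,0,0,1, -0.19,0.917,0,0,0,0,1]'
done | tail -6
python3 - <<'E'
from h import *
c=env.camera("side");np.savez("side2.npz",**{k:np.asarray(v) for k,v in c.items()})
cv2.imwrite("pics/side2.png",cv2.resize(c["color"][50:230,150:390,::-1],None,fx=3.3,fy=3.3))
print(env.get_state()["eef_pos"])
E
```

```text
time_s: 8.75
eef_pos: [0.5014, 0.0708, 0.2313]
eef_rot: [0.379, 3.118, -0.001]
force: [-0.2, -0.5, -0.3]
width: 0.311
finger_force: 59.1
[0.50143264 0.07076083 0.23129639]
```

View pics/side2.png

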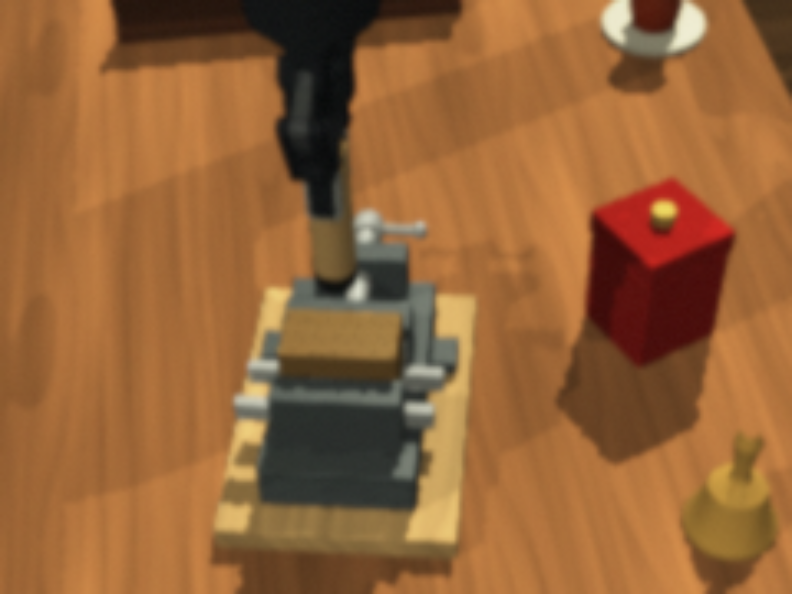

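The held stick is upright above the blank, its wood at about (335,245) and black foot at (335,280) in the crop (full image about (251,135)). Next I check the axis from its visible surface.

Run:
```python
from h import *
from scipy.optimize import least_squares
c=dict(np.load("side2.npz"));P=pts(c)[100:145,235:275]
for lo,hi in((.168,.18),(.18,.192),(.168,.192)):
    Q=P[(P[...,2]>lo)&(P[...,2]<hi)&(np.hypot(P[...,0]-.5,P[...,1]-.07)<.025)]
    r=least_squares(lambda p:np.hypot(Q[:,0]-p[0],Q[:,1]-p[1])-.014,[.5,.07],loss="soft_l1",f_scale=.002)
    print(lo,len(Q),r.x.round(4),np.sqrt(np.mean(r.fun**2)).round(4),Q[:,0].min(),Q[:,0].max())
A=pts(c)[90:150,230:280];k=np.hypot(A[...,0]-.5,A[...,1]-.07)<.02;print(np.sort(A[k][:,2][A[k][:,2]>.13])[:5])
```

```text
0.168 58 [0.5008 0.0727] 0.001 0.4873113630429896 0.5128535473092777
0.18 57 [0.5005 0.073 ] 0.0009 0.4877116330559293 0.5143244028986735
0.168 115 [0.5007 0.0728] 0.001 0.4873113630429896 0.5143244028986735
[0.16584752 0.16723726 0.1673613  0.16816009 0.16817185]
```

```bash
python3 -m jog '[0,-0.02,-0.1,0,0,0,1, 0,-0.02,-0.2,0,0,0,1, 0,-0.02,-0.3,0,0,0,1, 0,-0.02,-0.4,0,0,0,1, 0,-0.02,-0.45,0,0,0,1, 0,-0.02,-0.5,0,0,0,1, 0,-0.02,-0.5,0,0,0,1, 0,-0.02,-0.5,0,0,0,1]'
python3 -m jog '[0,0,-0.0125,0,0,0,1, 0,0,-0.025,0,0,0,1, 0,0,-0.0375,0,0,0,1, 0,0,-0.05,0,0,0,1, 0,0,-0.05,0,0,0,1, 0,0,-0.05,0,0,0,1]'
```

```text
time_s: 9.6
eef_pos: [0.5013, 0.0701, 0.1914]
eef_rot: [0.377, 3.119, 0.0]
force: [-0.8, 0.3, -1.0]
width: 0.309
finger_force: 59.1
time_s: 10.2
eef_pos: [0.5011, 0.07, 0.1873]
eef_rot: [-0.377, -3.119, 0.0]
force: [0.5, 0.1, -1.8]
width: 0.311
finger_force: 59.1
```

```bash
for i in 1; do
python3 -m jog '[0,0,-0.0125,0,0,0,1, 0,0,-0.025,0,0,0,1, 0,0,-0.025,0,0,0,1]'
python3 -m jog '[0,0,-0.0125,0,0,0,1, 0,0,-0.025,0,0,0,1, 0,0,-0.025,0,0,0,1]'
python3 -m jog '[0,0,-0.0125,0,0,0,1, 0,0,-0.025,0,0,0,1, 0,0,-0.025,0,0,0,1]'
done | egrep 'pos|^force'
```

```text
eef_pos: [0.5013, 0.0699, 0.1855]
force: [-0.8, -0.1, 0.6]
eef_pos: [0.5013, 0.0697, 0.1837]
force: [-1.8, -1.4, 4.1]
eef_pos: [0.5013, 0.0694, 0.1815]
force: [-1.9, -3.2, 5.5]
```

```bash
for i in 1; do
python3 -m jog '[0,0,-0.00625,0,0,0,1, 0,0,-0.0125,0,0,0,1, 0,0,-0.0125,0,0,0,1]'
python3 -m jog '[0,0,-0.00625,0,0,0,1, 0,0,-0.0125,0,0,0,1, 0,0,-0.0125,0,0,0,1]'
done | egrep 'pos|^force'
```

```text
eef_pos: [0.5013, 0.0691, 0.1808]
force: [-2.7, -2.7, 7.0]
eef_pos: [0.5014, 0.069, 0.1805]
force: [-4.3, -3.8, 10.3]
```

```bash
python3 -m jog '[0,0,0,0,0,0,1, 0,0,0,0,0,0,1]' | egrep 'pos|^force'
python3 -m jog '[0,0,-0.003,0,0,0,1, 0,0,-0.003,0,0,0,1,0,0,-0.003,0,0,0,1]' | egrep 'pos|^force'
```

```text
eef_pos: [0.5014, 0.069, 0.1805]
force: [-3.6, -4.5, 9.4]
eef_pos: [0.5014, 0.0689, 0.1804]
force: [-3.6, -3.5, 10.4]
```

```bash
python3 -m jog '[0,0,-0.003,0,0,0,1, 0,0,-0.006,0,0,0,1,0,0,-0.006,0,0,0,1]' | egrep 'pos|^force'
python3 -m jog '[0,0,0,0,0,0,1]' | egrep 'pos|^force'
python3 -m jog '[0,0,0,0,0,0,1]' | egrep 'pos|^force'
```

```text
eef_pos: [0.5015, 0.069, 0.1804]
force: [-4.0, -3.1, 11.9]
eef_pos: [0.5015, 0.069, 0.1803]
force: [-4.3, -3.1, 12.9]
eef_pos: [0.5015, 0.0689, 0.1804]
force: [-4.0, -3.8, 11.7]
```

The stick now bears on the blank with about 13.4 N (reading 12.2 plus 1.2 for the stick's weight), and it has been stiff over the last steps. Lifting off to look.

```bash
python3 -m jog '[0,0,0.02,0,0,0,1, 0,0,0.05,0,0,0,1, 0,0,0.1,0,0,0,1, 0,0,0.2,0,0,0,1, 0,0,0.4,0,0,0,1, 0,0,0.6,0,0,0,1, 0,0,0.7,0,0,0,1, 0,0,0.7,0,0,0,1]' | egrep 'pos|^force|time'
python3 - <<'E'
from h import *
c=env.camera("side");hsv=cv2.cvtColor(c["color"],cv2.COLOR_RGB2HSV)
for d,n in((np.load("side.npz"),"before"),(c,"after")):
    P=pts(d);hs=cv2.cvtColor(d["color"],cv2.COLOR_RGB2HSV)
    m=(hs[...,1]>110)&(P[...,2]>.105)&(P[...,2]<.13)&(abs(P[...,0]-.5)<.045)&(abs(P[...,1]-.072)<.018)
    Q=P[m];A=np.c_[Q[:,:2]-[.5,.072],np.ones(len(Q))];print(n,len(Q),np.linalg.lstsq(A,Q[:,2],rcond=None)[0].round(4))
P=pts(c)[100:150,235:275];Q=P[(P[...,2]>.15)&(P[...,2]<.24)&(np.hypot(P[...,0]-.5,P[...,1]-.07)<.03)];print(Q[:,2].min())
cv2.imwrite("pics/side3.png",cv2.resize(c["color"][60:220,180:330,::-1],None,fx=3.7,fy=3.7))
E
```

```text
time_s: 13.5
eef_pos: [0.5022, 0.0701, 0.2362]
force: [-0.3, 0.3, -0.6]
before 414 [0.0022 0.012  0.1168]
after 402 [-0.0022  0.0125  0.1126]
0.17070878927562644
```

View pics/side3.png

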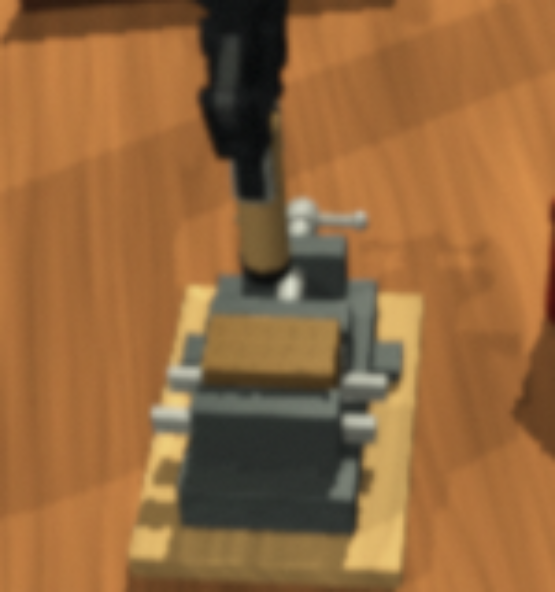

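The blank's top has dropped 4.2 mm to z = 0.1126, which matches 96 mm above the board. Both parallels lie as they did, and the stick is unslipped at (262,240) in the crop. Carrying it back to the coaster.

```bash
for i in 1; do
python3 -m jog '[0.03,-0.2,0,0,0,0,1, 0.08,-0.5,0,0,0,0,1, 0.13,-0.75,0,0,0,0,1, 0.158,-0.89,0,0,0,0,1]'
python3 -m jog '[0.03,-0.2,0,0,0,0,1, 0.08,-0.5,0,0,0,0,1, 0.13,-0.75,0,0,0,0,1, 0.158,-0.89,0,0,0,0,1]'
python3 -m jog '[0.03,-0.2,0,0,0,0,1, 0.08,-0.5,0,0,0,0,1, 0.13,-0.75,0,0,0,0,1, 0.158,-0.89,0,0,0,0,1]'
python3 -m jog '[0.03,-0.2,0,0,0,0,1, 0.08,-0.5,0,0,0,0,1, 0.13,-0.75,0,0,0,0,1, 0.158,-0.89,0,0,0,0,1]'
python3 -m jog '[0.03,-0.2,0,0,0,0,1, 0.08,-0.5,0,0,0,0,1, 0.13,-0.75,0,0,0,0,1, 0.158,-0.89,0,0,0,0,1, 0.158,-0.89,0,0,0,0,1, 0.158,-0.89,0,0,0,0,1]'
python3 -m jog '[0,0,-0.2,0,0,0,1, 0,0,-0.4,0,0,0,1, 0,0,-0.6,0,0,0,1, 0,0,-0.8,0,0,0,1, 0,0,-1,0,0,0,1]'
python3 -m jog '[0,0,-0.2,0,0,0,1, 0,0,-0.4,0,0,0,1, 0,0,-0.6,0,0,0,1, 0,0,-0.8,0,0,0,1, 0,0,-0.9,0,0,0,1, 0,0,-0.95,0,0,0,1, 0,0,-0.97,0,0,0,1, 0,0,-0.97,0,0,0,1]'
done | egrep 'pos|rot|^force|time'|tail -12
```

```text
time_s: 15.75
eef_pos: [0.5642, -0.2854, 0.2343]
eef_rot: [-0.377, -3.118, -0.002]
force: [0.0, 0.6, 0.2]
time_s: 16.25
eef_pos: [0.5638, -0.2853, 0.1523]
eef_rot: [-0.377, -3.117, -0.001]
force: [0.4, -0.1, -0.9]
time_s: 17.05
eef_pos: [0.5647, -0.2863, 0.0774]
eef_rot: [0.377, 3.118, -0.001]
force: [0.5, 0.1, -0.5]
```

```bash
for i in 1; do
python3 -m jog '[0,0,-0.02,0,0,0,1, 0,0,-0.04,0,0,0,1, 0,0,-0.04,0,0,0,1]'
python3 -m jog '[0,0,-0.01,0,0,0,1, 0,0,-0.02,0,0,0,1, 0,0,-0.02,0,0,0,1]'
done | egrep 'pos|^force|time'
```

```text
time_s: 17.35
eef_pos: [0.5644, -0.286, 0.0739]
force: [-0.0, -0.3, -0.6]
time_s: 17.65
eef_pos: [0.5642, -0.2859, 0.072]
force: [-0.1, 1.0, -1.1]
```

```bash
for i in 1; do
python3 -m jog '[0,0,-0.006,0,0,0,1, 0,0,-0.0125,0,0,0,1, 0,0,-0.0125,0,0,0,1]'
python3 -m jog '[0,0,-0.006,0,0,0,1, 0,0,-0.01,0,0,0,1, 0,0,-0.01,0,0,0,1]'
done | egrep 'pos|^force|time'
```

```text
time_s: 17.95
eef_pos: [0.5645, -0.2861, 0.0719]
force: [-1.1, 0.7, 3.3]
time_s: 18.25
eef_pos: [0.5647, -0.2861, 0.0718]
force: [-1.6, 1.1, 7.5]
```

The foot is on the coaster. Releasing, then going straight up.

```bash
for i in 1; do
python3 -m jog '[0,0,0.01,0,0,0,1, 0,0,0.01,0,0,0,0.8, 0,0,0.01,0,0,0,0.6, 0,0,0.01,0,0,0,0.3, 0,0,0.01,0,0,0,0, 0,0,0.01,0,0,0,0, 0,0,0.01,0,0,0,0, 0,0,0.01,0,0,0,0]'
python3 -m jog '[0,0,0.1,0,0,0,0, 0,0,0.3,0,0,0,0, 0,0,0.6,0,0,0,0, 0,0,1,0,0,0,0, 0,0,1,0,0,0,0]'
python3 -m jog '[0,0,0.4,0,0,0,0, 0,0,0.8,0,0,0,0, 0,0,1,0,0,0,0, 0,0,1,0,0,0,0]'
python3 -m jog '[-0.2,0.5,0,0,0,0,0, -0.4,1,0,0,0,0,0, -0.4,1,0,0,0,0,0]'
python3 -m jog '[-0.2,0.5,0,0,0,0,0, -0.4,1,0,0,0,0,0, -0.4,1,0,0,0,0,0, -0.4,1,0,0,0,0,0]'
done | egrep 'pos|width|^force|time'
python3 - <<'E'
from h import *
c=env.camera("side");P=pts(c)
Q=P[(np.hypot(P[...,0]-.565,P[...,1]+.286)<.03)&(P[...,2]>.02)&(P[...,2]<.14)]
for lo,hi in((.03,.06),(.06,.1),(.1,.13)):
    q=Q[(Q[:,2]>lo)&(Q[:,2]<hi)];print(lo,len(q),q.mean(0).round(4),(q.min(0)).round(3),q.max(0).round(3))
cv2.imwrite("pics/side4.png",c["color"][...,::-1])
E
```

```text
time_s: 19.05
eef_pos: [0.5643, -0.286, 0.071]
force: [0.0, 0.5, 0.4]
width: 1.003
time_s: 19.55
eef_pos: [0.5682, -0.2886, 0.159]
force: [0.6, 0.2, 1.1]
width: 1.001
time_s: 19.95
eef_pos: [0.5661, -0.2872, 0.2352]
force: [0.4, 0.2, -0.7]
width: 0.996
time_s: 20.25
eef_pos: [0.5288, -0.2006, 0.2277]
force: [0.6, -0.1, -0.7]
width: 1.001
time_s: 20.65
eef_pos: [0.4998, -0.1256, 0.23]
force: [-0.4, -0.3, -0.1]
width: 0.998
0.03 105 [ 0.562  -0.2949  0.0454] [ 0.551 -0.299  0.03 ] [ 0.577 -0.285  0.06 ]
0.06 158 [ 0.5618 -0.2945  0.0807] [ 0.551 -0.299  0.06 ] [ 0.577 -0.282  0.1  ]
0.1 125 [ 0.5628 -0.2904  0.1101] [ 0.551 -0.299  0.1  ] [ 0.577 -0.272  0.117]
```

View pics/side4.png

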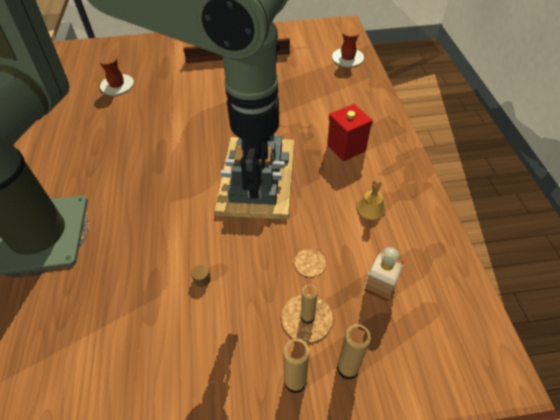

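The stick stands upright near the middle of the coaster at about (309,305). The bystanders have not moved, and the gripper is clear and open.

```bash
python3 -c "
from plant import env
print(env.sign_off())"
```

```text
the job is handed in; nothing more can be done
None
```

I pressed the blank down 4.2 mm with about 13.4 N, stood the stick back upright near the middle of its coaster, and handed the job in at about 21 s; no verdict came back, and I judged that it is hard down on both parallels from the force and the height of its top, not by trying to slide them.

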